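# Gauge the bore of a valve block

## Robot

A 6-joint arm with a two-finger parallel gripper is mounted at the origin on the work surface. World frame = base frame: x ahead of the robot, y to its left, z up, the work surface at z = 0. Lengths are in m, angles in degrees, forces in N, time in s.
With the tool pointing down it reaches from about 0.35 to 0.875 m from the base axis. Payload 4.2 kg.
Tool frame: the origin (TCP) lies at the very end of the fingers, on their centre line; the grasp point (between the pads) lies behind it (r.grip_point_offset is the z of the grasp point in the tool frame, in m); z points along the fingers, y is the direction in which the jaws open and shut (so a half turn about z gives the same grasp; the last joint's range is limited). The gripper opens to 87 mm and grips with 3 to 60 N. Pads are 19 mm wide; open, the fingers measure 117 mm over their backs; the gripper's body (75 mm by 190 mm) begins 51 mm behind the grasp point.
Start: joints at [81.165, 22.042, 0.453, 0, -68.411, -14.817], TCP at [0.251, 0.572, 0.223] pointing down, gripper open.
Joint ranges: [-179.83, 179.83], [-69.29, 118.12], [-61.27, 80.66], [-181.25, 117.63], [-171.15, -9.14], [-177.46, 177.46]. Speed limits (degrees/s): [159.86, 159.86, 180, 180, 180, 180].

## Interface

Orientations are given as a 3x3 rotation matrix whose columns are the frame's x, y, z axes.
In Python, from station import r, capture, workorder gives the robot as it stands. The module is installed in compiled form; this text tells all that it offers.
- The arm moves only by the shell command python3 -m crank 'ROWS'. ROWS is JSON, a list of rows, each an object with "delta_rot": the turn, a rotation vector about the tool's x, y, z in rad, a list of three; "linear": the shift along the tool's x, y, z in m, a list of three; "gripper": the opening in per cent of the stroke, from 0 (shut) to 100 (fully open). A call has 1 to 10 rows; each row shifts and turns the commanded pose from where the row before left it, along the tool's axes as they then stand; what a row does not reach is not made up. A row lasts 1/8 s, in which the tool goes at most 62.5 mm and 10.7 degrees, less where a joint would pass 70% of its speed; a pose out of reach is approached as far as the arm can. A call is refused whole if a number of a shift passes 0.0625 or a number of a turn 0.188, either way. A call with a gripper value outside its range is refused whole. The fingers move at their own pace and stop on an object; the grip force is fixed at half the most. Time passes only in rows, so rows that do not move let the fingers close. It gives the time, the measured TCP pose, the force and the opening at its end, in the units of the state.
- r.sense(): the state, without advancing time (a new reading comes with each control period).
- capture(name): name is "side" or "top"; returns a dict with "img" (480x640x3 uint8, blue, green, red), "fx", "fy", "cx", "cy" (pixels), "world_from_camera" (4x4, takes a point from camera to world coordinates). Camera axes: x right, y down, z forward; pixel columns grow to the right and rows downward; lengths in m; the calibration is good to about 2 mm. A picture is of the moment at which its call begins. There is no depth.
- workorder.finish_job(): hands the job in, once; it reports no verdict.
The state is a dict: "time_s": time; "joints": joint angles; "joint_velocities": joint speeds; "effort": joint torques, N m; "tcp_pos": TCP position; "ee_rot": TCP orientation; "wrist_force": force on the tool from outside, world axes, zero at the start; "moment": the same for the moment, N m; "gripper_width": opening from 0.0 (shut) to 1.0 (fully open).
Only numpy, scipy, OpenCV 4.12 (cv2) and the standard library are available. Lean on these libraries where they do the work, as an engineer would, in place of code of your own. Each camera call takes 0.05 s, during which the arm holds its last target.

## Task

The white valve block sits in the nest of the gauge fixture with its bored face turned sideways: take it out, turn it so that the bored face (the edge with the orange stripe on top) faces the brass gauge pin, set it down fully home in the nest without dropping it, and let go of it. Then pull the blue spring-return handle out until its pointer lines up with the red mark, so that the pin stands inside the bore, and keep it there: finish while still holding the handle at the mark. Leave the other things on the bench where they are.

Things in the scene. Friction and masses are not known exactly. Their poses are not given: they have to be found in the camera images.
- fixture: Gauge fixture fixed to the bench: dark base plate 290 x 130 x 12 mm. Origin on the bench top directly below the nest's centre; its x axis runs from the blue handle towards the gauge pin, z up. The base reaches from x = -180 to +110 mm, y = -65 to +65 mm.
- nest (a point): Centre of the floor of the fixture's grey nest, 32 mm above the bench; axes as the fixture's. The nest is a square tray, 54 x 54 mm inside, walls 10 mm high with flared lips up to 17 mm above the floor; outside it reaches 42 mm from its centre at most. The pin side is +x.
- block: White plastic valve block, 48 x 48 x 70 mm high, 0.15 to 0.3 kg, loose. Origin at the centre of its underside, z up, +x out of the bored face. An orange stripe on top lies along that face's edge. It starts in the nest with its +x along the fixture's +y; it belongs there with its +x along the fixture's +x, underside on the nest floor. Graspable across either pair of faces.
- block_bore (a point): Centre of the bore's mouth on the block's bored face, 24 mm out from the block's middle, 32 mm above its underside. The bore is 22 mm in diameter and 40 mm deep; no other face has one.
- drawbar: Spring-return draw-bar under the nest; the blue handle plate and, beyond the nest, a grey tower (30 mm wide, top 86 mm above the bench) with the gauge pin move as one with it. Slides up to 75 mm along the fixture's -x (pull the handle away from the nest). Origin at the fixture's origin when home. The spring pulls it home: 4 N at home, 1.2 N more per 10 mm; it returns when let go.
- handle (a point): Point to hold on the blue handle plate, centred in it, 15 mm below its top edge. The plate is upright, 12 mm thick along the fixture's x, 56 mm wide along its y, top 100 mm above the bench. At home it is 90 mm from the nest's centre on the fixture's -x side.
- pointer (a point): Tip of the small black pointer that moves with the handle, beside the handle on the fixture's +y side (50 mm from the middle line), 20 mm above the bench; same fixture x as the handle.
- mark: Red mark standing on the base plate's white scale on the fixture's +y side; its 3 mm thick red blade points at the pointer's track. Origin in the middle of the blade's thickness; axes as the fixture's. Fixed for the episode, 48 to 62 mm from the pointer's home towards the fixture's -x. The pointer is at the mark when both have the same fixture x.
- pin_tip (a point): Tip of the brass gauge pin (10 mm diameter, 36 mm long, level, pointing to the fixture's -x, 64 mm above the bench). At home it is 36 mm from the near face of a block in the nest.
- screwdriver: Bystander: screwdriver lying on the bench beside the fixture, about 0.2 m long. Leave it alone.
- coupling: Bystander: grey pipe coupling (tube) standing on end, 48 mm across, 45 mm high, beside the fixture. Leave it alone.
- elbow: Bystander: grey pipe elbow lying on the bench, legs about 58 mm, 36 mm high; origin at its bend, underside. Leave it alone.
- primer_tin: Bystander: tin, 72 mm across, 110 mm high. Leave it alone.
- tape_roll: Bystander: roll of clear tape lying flat, 100 mm across, 25 mm high. Leave it alone.
- spare_block: Bystander: spare grey valve block without orange stripe, 48 x 48 x 70 mm. Leave it alone.

How it is judged:
By the outcome, as a careful person would: the job done as asked, in the order asked, and still so for the second after the job is handed in, while the arm keeps its last pose, push and grip.
It also fails if it takes over 54 s, if anything falls off the work surface, if the arm or the gripper's body presses on something with over 40 N, if the wrist force passes 120 N, or if a joint passes its speed limit or range.

## Working session

There is one attempt and no reset: what is moved stays moved. The work goes in short steps, Python scripts to look and compute and a shell command to move; the robot and the scene stay as the last step left them, time stands still between calls to the robot, and variables do not carry over. Pictures are saved under pics/ and viewed, and the job is handed in when it is done.

```bash
mkdir -p pics; python3 - <<'E'
from station import r,capture
import cv2
s=r.sense()
for k in s: print(k,s[k])
print(r.grip_point_offset)
for n in("side","top"):
    c=capture(n); cv2.imwrite(f"pics/{n}0.png",c["img"]); print(n,c["fx"],c["fy"],c["cx"],c["cy"]);print(c["world_from_camera"])
E
```

```text
time_s 0.0
joints [ 8.11654266e+01  2.20923697e+01  3.81021856e-01 -2.74880568e-02
 -6.84133039e+01 -1.48153079e+01]
joint_velocities [ 0.03962495 -0.0015518   0.0373109  -0.10578188  0.05362645  0.05895052]
effort [ 9.29027883e-04 -3.90667534e+01  1.87398595e+01  4.21961501e+00
  1.09121029e-02 -1.90389133e-04]
tcp_pos [0.25047755 0.57195843 0.22145505]
ee_rot [[ 9.15942876e-01 -4.01307921e-01 -7.74939458e-04]
 [-4.01308650e-01 -9.15940520e-01 -2.08121643e-03]
 [ 1.25410189e-04  2.21726527e-03 -9.99997534e-01]]
wrist_force [ 0.29716432 -0.4168518   0.64024451]
moment [ 0.02053327 -0.00337696 -0.03431833]
gripper_width 1.0007833952037264
-0.0187
side 505.180502848245 505.180502848245 322.7954478823217 241.78853110655743
[[ 0.8722915  -0.29592785  0.389274    0.12345053]
 [-0.48884361 -0.54697152  0.67959847 -0.80994582]
 [ 0.01180968 -0.78310207 -0.62178105  0.8536193 ]
 [ 0.          0.          0.          1.        ]]
top 513.4476643561834 513.4476643561834 321.66477559362323 236.5891769055502
[[-0.00309733 -0.99476004  0.10219036  0.47021671]
 [-0.99994482  0.00410673  0.00966867  0.01706558]
 [-0.01003767 -0.10215478 -0.99471787  1.51172234]
 [ 0.          0.          0.          1.        ]]
```

View pics/side0.png

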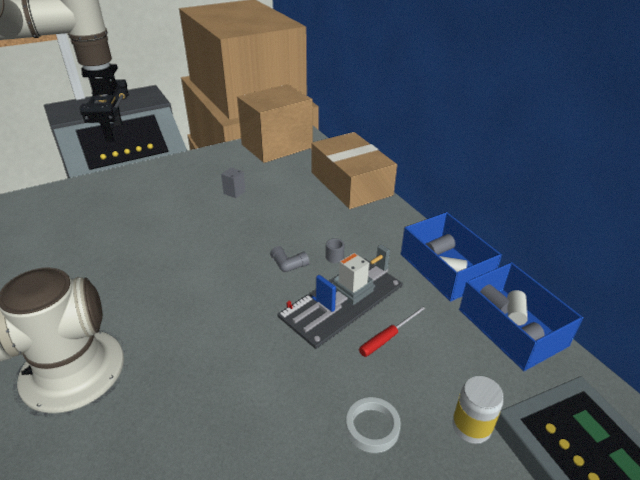

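View pics/top0.png

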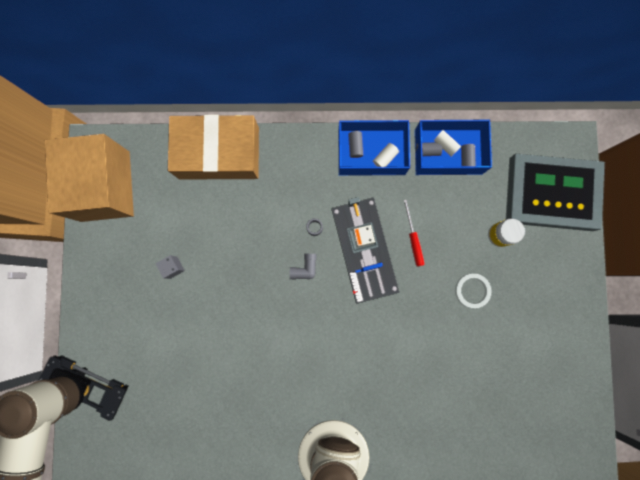

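The top view shows the fixture around (365,250), with the pin end up (+x) and the handle at about (371,267). The block is at (365,236) with its orange stripe to the left. I'll zoom in next.

```bash
python3 - <<'E'
import cv2
t=cv2.imread("pics/top0.png"); s=cv2.imread("pics/side0.png")
cv2.imwrite("pics/t0z.png",cv2.resize(t[190:310,310:430],None,fx=5,fy=5,interpolation=cv2.INTER_CUBIC))
cv2.imwrite("pics/s0z.png",cv2.resize(s[230:350,265:425],None,fx=5,fy=5,interpolation=cv2.INTER_CUBIC))
E
```

```text
(no output)
```

View pics/t0z.png

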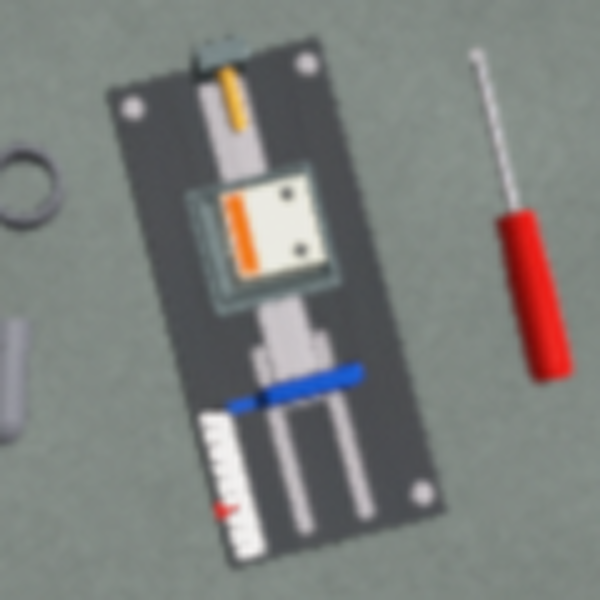

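View pics/s0z.png

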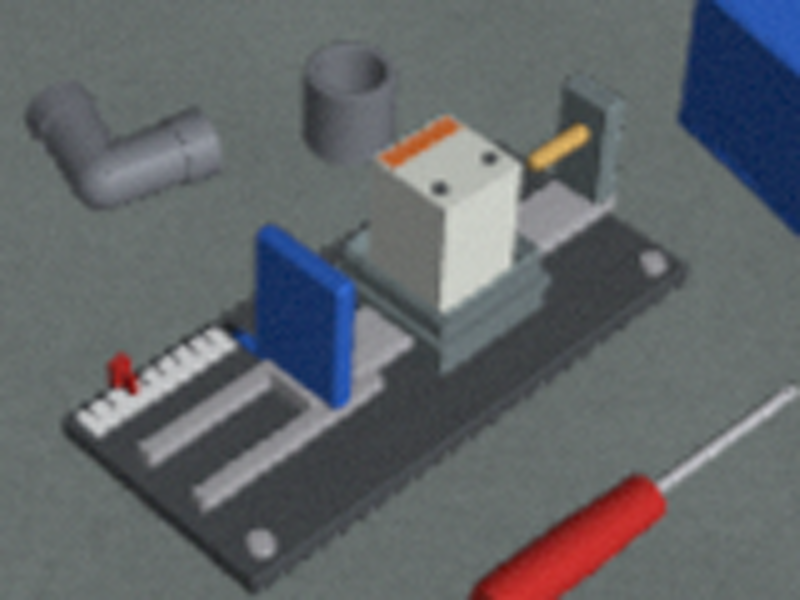

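```bash
cat > h.py <<'E'
import numpy as np, cv2
from station import r,capture
def ray(c,u,v,z):
    T=c["world_from_camera"]; d=T[:3,:3]@np.array([(u-c["cx"])/c["fx"],(v-c["cy"])/c["fy"],1]); o=T[:3,3]
    return o+d*(z-o[2])/d[2]
def proj(c,p):
    T=c["world_from_camera"]; q=T[:3,:3].T@(np.array(p)-T[:3,3]); return np.array([c["fx"]*q[0]/q[2]+c["cx"],c["fy"]*q[1]/q[2]+c["cy"]])
def tri(c1,p1,c2,p2):
    A=[];b=[]
    for c,(u,v) in((c1,p1),(c2,p2)):
        T=c["world_from_camera"]; d=T[:3,:3]@np.array([(u-c["cx"])/c["fx"],(v-c["cy"])/c["fy"],1]); d/=np.linalg.norm(d)
        M=np.eye(3)-np.outer(d,d);A.append(M);b.append(M@T[:3,3])
    x=np.linalg.lstsq(np.vstack(A),np.hstack(b),rcond=None); return x[0]
def fit(F,W):
    fm,wm=F.mean(0),W.mean(0);H=(F-fm).T@(W-wm)
    a=np.arctan2(H[0,1]-H[1,0],H[0,0]+H[1,1]);R=np.array([[np.cos(a),-np.sin(a)],[np.sin(a),np.cos(a)]])
    t=wm-R@fm; return a,R,t,(F@R.T+t-W)
E
python3 - <<'E'
from h import *
F=np.array([[110,65],[110,-65],[-180,-65],[-180,65]])/1e3
for n,(x0,y0,x1,y1),cl in(("top",(310,190,430,310),None),("side",(265,230,425,350),None)):
    c=capture(n); im=c["img"]; hsv=cv2.cvtColor(im,cv2.COLOR_BGR2HSV)
    m=np.zeros(im.shape[:2],np.uint8); m[y0:y1,x0:x1]=(im[y0:y1,x0:x1].max(2)<85)*255
    m=cv2.morphologyEx(m,cv2.MORPH_OPEN,np.ones((3,3)))
    cs,_=cv2.findContours(m,cv2.RETR_EXTERNAL,cv2.CHAIN_APPROX_NONE); k=max(cs,key=cv2.contourArea)
    h=cv2.convexHull(k); print(n,cv2.contourArea(h)); 
    print(cv2.approxPolyDP(h,4,True)[:,0].tolist(), cv2.boxPoints(cv2.minAreaRect(k)).tolist())
c=capture("top")
P=np.array([[107,91],[318,40],[447,508],[235,570]])/5+[310,190]
W=np.array([ray(c,*p,.012)[:2] for p in P]); a,R,t,res=fit(F,W); print("eye",np.degrees(a),t,res*1e3)
s=capture("side")
# side corners by eye: left(-180,65) near(-180,-65) right(110,-65)
Ps=np.array([[68,425],[252,580],[685,265]])/5+[265,230]
W2=np.array([ray(s,*p,.012)[:2] for p in Ps]); a2,R2,t2,res2=fit(F[[3,2,1]],W2); print("side",np.degrees(a2),t2,res2*1e3)
for n,c in(("top",c),("side",s)):
    im=c["img"];hsv=cv2.cvtColor(im,cv2.COLOR_BGR2HSV)
    for nm,lo,hi in(("orange",(8,130,150),(16,255,255)),("blue",(105,150,80),(125,255,255)),("red",(0,150,100),(5,255,255)),("brass",(17,120,120),(28,255,255))):
        m=cv2.inRange(hsv,lo,hi); b=np.zeros_like(m)
        x0,y0,x1,y1=(330,190,402,310) if n=="top" else(270,240,402,348)
        b[y0:y1,x0:x1]=m[y0:y1,x0:x1]
        N,L,st,ce=cv2.connectedComponentsWithStats(b)
        print(n,nm,[(st[i].tolist(),ce[i].round(1).tolist()) for i in range(1,N) if st[i][4]>3])
E
```

```text
top 1212.0
[[365, 200], [374, 206], [394, 280], [391, 293], [373, 254], [360, 207]] [[358.55682373046875, 201.78216552734375], [372.47100830078125, 197.93356323242188], [398.21405029296875, 291.004638671875], [384.29986572265625, 294.8532409667969]]
side 3798.5
[[401, 282], [316, 347], [278, 317], [385, 274]] [[277.26141357421875, 315.3258361816406], [393.14703369140625, 264.1998596191406], [411.15570068359375, 305.0195617675781], [295.27008056640625, 356.1455383300781]]
eye 14.532538966974142 [ 0.61823215 -0.08696272] [[-0.02900371  0.9234294 ]
 [ 2.69269057 -0.03122336]
 [-2.682509   -1.74393382]
 [ 0.01882214  0.85172778]]
side 14.7828067933988 [ 0.620259   -0.08814545] [[-2.5246254   3.63885474]
 [ 0.4910171  -3.47423666]
 [ 2.0336083  -0.16461808]]
top orange [([355, 229, 6, 15, 49], [357.8, 235.9])]
top blue [([356, 263, 27, 10, 90], [370.1, 267.2])]
top red []
top brass [([354, 204, 5, 12, 30], [355.9, 209.1])]
side orange [([341, 254, 15, 9, 47], [348.4, 258.2])]
side blue [([312, 275, 24, 36, 516], [325.1, 292.8])]
side red [([287, 301, 5, 8, 21], [289.0, 303.9]), ([361, 326, 37, 22, 344], [381.4, 337.9])]
side brass [([371, 255, 11, 9, 44], [376.3, 259.0])]
```

```bash
python3 - <<'E'
from h import *
c=capture("top");s=capture("side")
P=np.array([[221,196],[306,174],[328,264],[243,280]])/5+[310,190]
F=np.array([[24,24],[24,-24],[-24,-24],[-24,24]])/1e3
W=np.array([ray(c,*p,.102)[:2] for p in P]);a,R,t,res=fit(F,W);print("top",np.degrees(a),t,res*1e3)
# side block top corners: left(-24,+24)  far(+24,24)  right(24,-24) near(-24,-24)
Ps=np.array([[374,160],[450,118],[521,163],[445,207]])/5+[265,230]
W2=np.array([ray(s,*p,.102)[:2] for p in Ps]);a,R,t,res=fit(F[[3,0,1,2]],W2);print("side",np.degrees(a),t,res*1e3)
print("orange tri",tri(c,(357.8,235.9),s,(348.4,258.2)))
# handle: top edge corners top view, z=.1
a=np.radians(14.6);R=np.array([[np.cos(a),-np.sin(a)],[np.sin(a),np.cos(a)]]);t=np.array([.619,-.0872])
im=lambda c,p:proj(c,[*(R@np.array(p[:2])+t),p[2]]).round(1)
for p in([-.09,.028,.1],[-.09,-.028,.1],[.0,.0,.102],[.076-.016,0,.064],[.11,.065,.012],[-.18,-.065,.012]):
    print(p,"top z",(im(c,p)-[310,190])*5,"side z",(im(s,p)-[265,230])*5)
print("mark side", [ (R.T@(ray(s,289,303.9,z)[:2]-t)) for z in(.015,.02,.025)])
E
```

```text
top 12.94982609912987 [ 0.6170591 -0.0884962] [[-0.12014976 -0.55051915]
 [-1.40602059 -0.25256246]
 [ 1.81281077  0.44980293]
 [-0.28664042  0.35327868]]
side 12.846504303428805 [ 0.62081854 -0.08842596] [[ 0.19517862  1.15308921]
 [ 0.55300172  2.97504044]
 [-0.19057986 -1.20279822]
 [-0.55760048 -2.92533144]]
orange tri [ 0.61655256 -0.06893401  0.10145832]
[-0.09, 0.028, 0.1] top z [266. 396.] side z [257. 225.]
[-0.09, -0.028, 0.1] top z [364. 370.] side z [346. 289.]
[0.0, 0.0, 0.102] top z [272. 225.] side z [442.5 161. ]
[0.06, 0, 0.064] top z [239.5 130.5] side z [525.  165.5]
[0.11, 0.065, 0.012] top z [105.5  90. ] side z [489. 138.]
[-0.18, -0.065, 0.012] top z [451. 511.] side z [252.  584.5]
mark side [array([-0.13952991,  0.06711462]), array([-0.14264336,  0.06328923]), array([-0.14575681,  0.05946383])]
```

The block and base measurements agree to about 2 mm: nest at about (0.619, -0.088), fixture yaw about 14.5°. First I move above it.

```bash
python3 -m crank '[{"delta_rot":[0,0,0],"linear":[0.0463,0.0352,0],"gripper":100},{"delta_rot":[0,0,0],"linear":[0.0463,0.0352,0],"gripper":100},{"delta_rot":[0,0,0],"linear":[0.0463,0.0352,0],"gripper":100},{"delta_rot":[0,0,0],"linear":[0.0463,0.0352,0],"gripper":100},{"delta_rot":[0,0,0],"linear":[0.0463,0.0352,0],"gripper":100},{"delta_rot":[0,0,0],"linear":[0.0463,0.0352,0],"gripper":100},{"delta_rot":[0,0,0],"linear":[0.0463,0.0352,0],"gripper":100},{"delta_rot":[0,0,0],"linear":[0.0463,0.0352,0],"gripper":100},{"delta_rot":[0,0,0],"linear":[0.0463,0.0352,0],"gripper":100},{"delta_rot":[0,0,0],"linear":[0.0463,0.0352,0],"gripper":100}]'
python3 -m crank '[{"delta_rot":[0,0,0.15],"linear":[0.0463,0.0352,0],"gripper":100},{"delta_rot":[0,0,0.15],"linear":[0,0,0],"gripper":100}]'; python3 -c "
from station import r
s=r.sense();print(s['joints'],s['tcp_pos'],s['ee_rot'])"
```

```text
time_s: 1.65
tcp_pos: [0.5344, 0.0626, 0.2229]
ee_rot: [[0.916, -0.401, 0.001], [-0.401, -0.916, 0.0], [0.001, -0.001, -1.0]]
wrist_force: [1.1, 0.6, 0.2]
gripper_width: 1.001
time_s: 1.9
tcp_pos: [0.5631, 0.01, 0.222]
ee_rot: [[0.749, -0.662, -0.0], [-0.662, -0.749, -0.001], [0.0, 0.001, -1.0]]
wrist_force: [-0.4, 0.7, -0.0]
gripper_width: 1.0
[ 1.75198456e+01  1.60686845e+01 -8.44573573e+00  2.59625703e-02
 -6.55201958e+01  3.10149171e+01] [0.56307629 0.01004594 0.22201944] [[ 7.49482021e-01 -6.62024543e-01 -4.51953847e-04]
 [-6.62024696e-01 -7.49481802e-01 -5.75132318e-04]
 [ 4.20205259e-05  7.30255941e-04 -9.99999732e-01]]
```

```bash
python3 -m crank '[{"delta_rot":[0,0,0.153],"linear":[0,0,0],"gripper":100},{"delta_rot":[0,0,0.153],"linear":[0,0,0],"gripper":100},{"delta_rot":[0,0,0.153],"linear":[0,0,0],"gripper":100},{"delta_rot":[0,0,0.153],"linear":[0,0,0],"gripper":100},{"delta_rot":[0,0,0],"linear":[0.054,-0.0153,0],"gripper":100},{"delta_rot":[0,0,0],"linear":[0.054,-0.0153,0],"gripper":100},{"delta_rot":[0,0,0],"linear":[0,0,0],"gripper":100},{"delta_rot":[0,0,0],"linear":[0,0,0],"gripper":100}]'; python3 -c "
from h import *
s=r.sense();print(s['joints'],s['tcp_pos'],s['ee_rot'])
c=capture('side');cv2.imwrite('pics/s1z.png',cv2.resize(c['img'][150:350,250:450],None,fx=3,fy=3,interpolation=2))
c=capture('top');cv2.imwrite('pics/t1z.png',cv2.resize(c['img'][150:320,270:450],None,fx=3,fy=3,interpolation=2))"
```

```text
time_s: 2.9
tcp_pos: [0.6175, -0.0839, 0.2222]
ee_rot: [[0.243, -0.97, -0.001], [-0.97, -0.243, 0.0], [-0.0, 0.001, -1.0]]
wrist_force: [-0.3, 0.5, -0.0]
gripper_width: 0.999
[ 7.11285120e+00  2.19090384e+01  1.99618047e-01 -1.78312602e-02
 -6.83366897e+01  6.94954378e+00] [ 0.61754107 -0.08389052  0.22216975] [[ 2.42866685e-01 -9.70059316e-01 -8.34375770e-04]
 [-9.70059599e-01 -2.42866917e-01  1.87358965e-04]
 [-3.84391580e-04  7.63890974e-04 -9.99999634e-01]]
```

View pics/s1z.png

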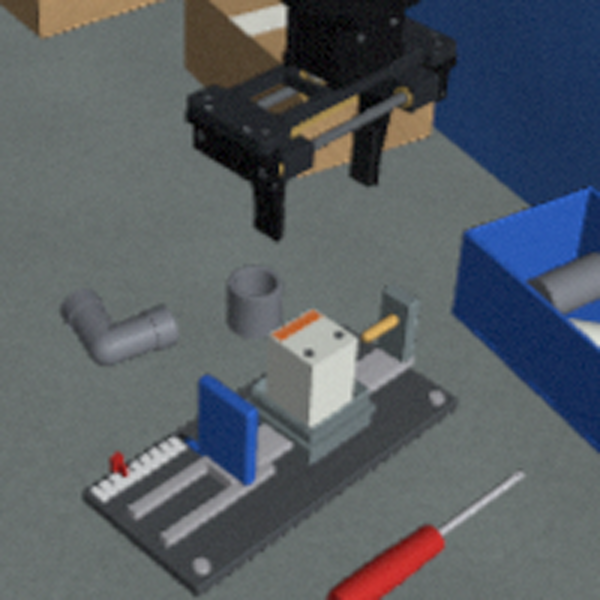

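View pics/t1z.png

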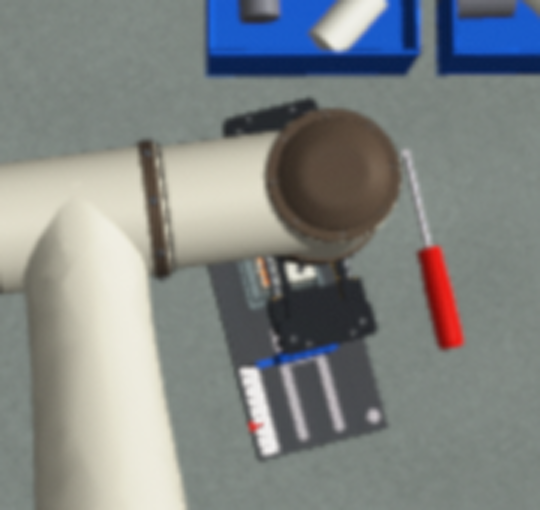

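The side view shows the jaws lined up with the block along the fixture's x, with the pin and tower clear. Next I descend with the jaws 80% open.

```bash
python3 -m crank '[{"delta_rot":[0,0,0],"linear":[0.004,0.0005,0.03],"gripper":80},{"delta_rot":[0,0,0],"linear":[0,0,0.03],"gripper":80},{"delta_rot":[0,0,0],"linear":[0,0,0.03],"gripper":80},{"delta_rot":[0,0,0],"linear":[0,0,0],"gripper":80},{"delta_rot":[0,0,0],"linear":[0,0,0],"gripper":80}]'; python3 -c "
from h import *
c=capture('side');cv2.imwrite('pics/s2z.png',cv2.resize(c['img'][180:350,270:430],None,fx=3.5,fy=3.5,interpolation=2))"
```

```text
time_s: 3.62
tcp_pos: [0.6192, -0.0872, 0.1342]
ee_rot: [[0.245, -0.97, 0.003], [-0.97, -0.245, -0.0], [0.001, -0.002, -1.0]]
wrist_force: [-0.4, 0.4, -0.1]
gripper_width: 0.804
```

View pics/s2z.png

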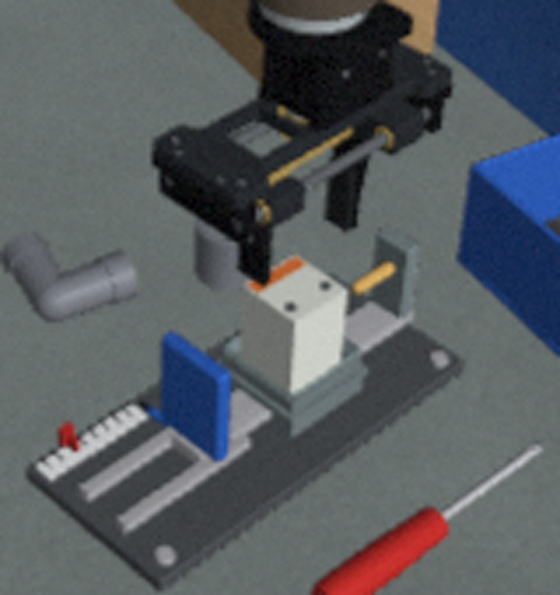

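The fingers straddle the block, so I go down and grip.

```bash
python3 -m crank '[{"delta_rot":[0,0,0],"linear":[0,0,0.023],"gripper":80},{"delta_rot":[0,0,0],"linear":[0,0,0.023],"gripper":80},{"delta_rot":[0,0,0],"linear":[0,0,0.022],"gripper":80},{"delta_rot":[0,0,0],"linear":[0,0,0],"gripper":80}]';python3 -m crank '[{"delta_rot":[0,0,0],"linear":[0,0,0],"gripper":30},{"delta_rot":[0,0,0],"linear":[0,0,0],"gripper":30},{"delta_rot":[0,0,0],"linear":[0,0,0],"gripper":30},{"delta_rot":[0,0,0],"linear":[0,0,0],"gripper":30},{"delta_rot":[0,0,0],"linear":[0,0,0],"gripper":30},{"delta_rot":[0,0,0],"linear":[0,0,0],"gripper":30}]'
```

```text
time_s: 4.18
tcp_pos: [0.618, -0.0877, 0.0644]
ee_rot: [[0.244, -0.97, -0.001], [-0.97, -0.244, -0.0], [-0.0, 0.001, -1.0]]
wrist_force: [0.6, 0.0, 0.3]
gripper_width: 0.803
time_s: 4.92
tcp_pos: [0.6188, -0.0878, 0.0656]
ee_rot: [[0.244, -0.97, 0.001], [-0.97, -0.244, -0.0], [0.001, -0.001, -1.0]]
wrist_force: [-0.6, 0.8, 5.4]
gripper_width: 0.551
```

Gripped at 48 mm wide. Lift, then turn −90° about the vertical.

```bash
python3 -m crank '[{"delta_rot":[0,0,0],"linear":[0,0,-0.01],"gripper":30},{"delta_rot":[0,0,0],"linear":[0,0,-0.02],"gripper":30},{"delta_rot":[0,0,0],"linear":[0,0,-0.02],"gripper":30},{"delta_rot":[0,0,0],"linear":[0,0,-0.02],"gripper":30},{"delta_rot":[0,0,0],"linear":[0,0,0],"gripper":30},{"delta_rot":[0,0,0],"linear":[0,0,0],"gripper":30}]';python3 -m crank '[{"delta_rot":[0,0,0.157],"linear":[0,0,0],"gripper":30},{"delta_rot":[0,0,0.157],"linear":[0,0,0],"gripper":30},{"delta_rot":[0,0,0.157],"linear":[0,0,0],"gripper":30},{"delta_rot":[0,0,0.157],"linear":[0,0,0],"gripper":30},{"delta_rot":[0,0,0.157],"linear":[0,0,0],"gripper":30},{"delta_rot":[0,0,0.157],"linear":[0,0,0],"gripper":30},{"delta_rot":[0,0,0.157],"linear":[0,0,0],"gripper":30},{"delta_rot":[0,0,0.157],"linear":[0,0,0],"gripper":30},{"delta_rot":[0,0,0.157],"linear":[0,0,0],"gripper":30},{"delta_rot":[0,0,0.157],"linear":[0,0,0],"gripper":30}]';python3 -m crank '[{"delta_rot":[0,0,0],"linear":[0,0,0],"gripper":30},{"delta_rot":[0,0,0],"linear":[0,0,0],"gripper":30}]'
python3 -c "
from h import *
c=capture('side');cv2.imwrite('pics/s3z.png',cv2.resize(c['img'][180:350,270:430],None,fx=3.5,fy=3.5,interpolation=2))
c=capture('top');cv2.imwrite('pics/t3z.png',cv2.resize(c['img'][170:320,300:450],None,fx=4,fy=4,interpolation=2))"
```

```text
time_s: 5.68
tcp_pos: [0.6175, -0.0877, 0.1334]
ee_rot: [[0.243, -0.97, -0.002], [-0.97, -0.243, 0.0], [-0.001, 0.002, -1.0]]
wrist_force: [0.0, 0.7, -2.0]
gripper_width: 0.552
time_s: 6.92
tcp_pos: [0.6175, -0.0878, 0.1328]
ee_rot: [[-0.971, -0.239, -0.003], [-0.239, 0.971, 0.0], [0.003, 0.001, -1.0]]
wrist_force: [-0.1, -0.2, -1.0]
gripper_width: 0.551
time_s: 7.18
tcp_pos: [0.618, -0.0878, 0.1337]
ee_rot: [[-0.969, -0.246, -0.001], [-0.246, 0.969, -0.0], [0.001, 0.0, -1.0]]
wrist_force: [-0.3, 0.2, -1.0]
gripper_width: 0.55
```

View pics/s3z.png

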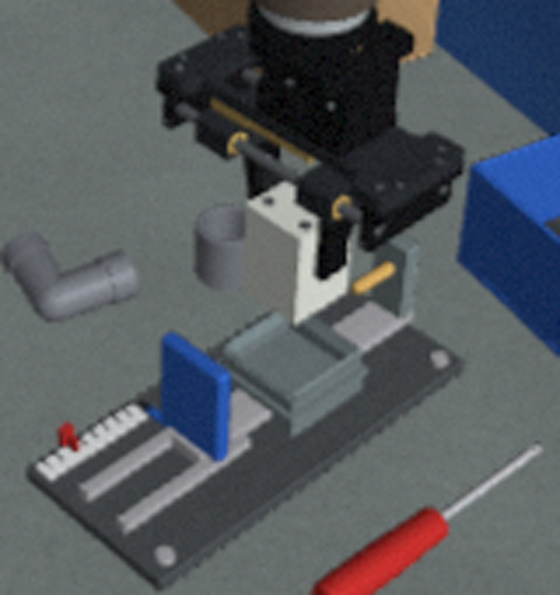

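View pics/t3z.png

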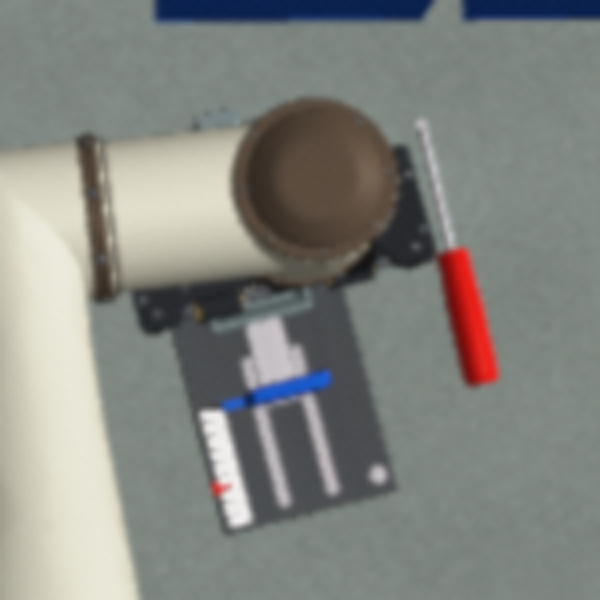

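```bash
python3 - <<'E'
from h import *
s=capture("side");im=s["img"]
cv2.imwrite("pics/s4z.png",cv2.resize(im[245:310,325:385],None,fx=9,fy=9,interpolation=2))
a=np.radians(14.5);R=np.array([[np.cos(a),-np.sin(a)],[np.sin(a),np.cos(a)]]);t=np.array([.619,-.0878])
P=lambda p:((proj(s,[*(R@np.array(p[:2])+t),p[2]])-[325,245])*9).round(0)
for h,z in((.042,.049),(.027,.042),(.027,.032)):
    print(h,z,[P([i*h,j*h,z]).tolist() for i,j in((-1,1),(-1,-1),(1,-1),(1,1))])
# block bottom corners if centred at tcp, underside .1335-.0655+.032
print("blk",[P([i*.024,j*.024,.100]).tolist() for i,j in((-1,1),(-1,-1),(1,-1))],"top",[P([i*.024,j*.024,.170]).tolist() for i,j in((-1,1),(-1,-1),(1,-1))])
E
```

```text
0.042 0.049 [[20.0, 305.0], [254.0, 472.0], [476.0, 316.0], [243.0, 162.0]]
0.027 0.042 [[101.0, 327.0], [250.0, 433.0], [393.0, 334.0], [243.0, 233.0]]
0.027 0.032 [[100.0, 355.0], [248.0, 461.0], [390.0, 362.0], [241.0, 261.0]]
blk [[124.0, 159.0], [261.0, 252.0], [392.0, 166.0]] top [[133.0, -58.0], [276.0, 33.0], [411.0, -52.0]]
```

View pics/s4z.png

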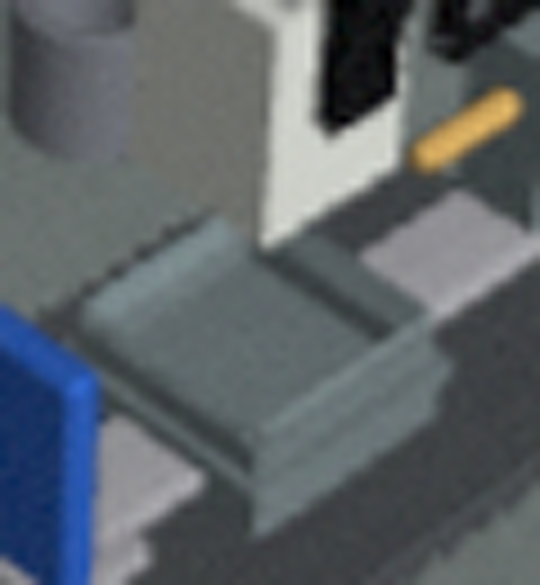

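The block's lower corner at (261,250) matches the predicted (261,252), and the nest corners match as well. I lower it in stages.

```bash
python3 -m crank '[{"delta_rot":[0,0,0],"linear":[0,0,0.02],"gripper":30},{"delta_rot":[0,0,0],"linear":[0,0,0.02],"gripper":30},{"delta_rot":[0,0,0],"linear":[0,0,0.01],"gripper":30},{"delta_rot":[0,0,0],"linear":[0,0,0.005],"gripper":30},{"delta_rot":[0,0,0],"linear":[0,0,0.0],"gripper":30},{"delta_rot":[0,0,0],"linear":[0,0,0.0],"gripper":30}]';python3 -m crank '[{"delta_rot":[0,0,0],"linear":[0,0,0.003],"gripper":30},{"delta_rot":[0,0,0],"linear":[0,0,0.003],"gripper":30},{"delta_rot":[0,0,0],"linear":[0,0,0],"gripper":30}]';python3 -m crank '[{"delta_rot":[0,0,0],"linear":[0,0,0.003],"gripper":30},{"delta_rot":[0,0,0],"linear":[0,0,0.001],"gripper":30},{"delta_rot":[0,0,0],"linear":[0,0,0],"gripper":30}]'
python3 -c "
from h import *
c=capture('side');cv2.imwrite('pics/s5z.png',cv2.resize(c['img'][225:310,310:400],None,fx=6,fy=6,interpolation=2))"
```

```text
time_s: 8.07
tcp_pos: [0.6189, -0.0878, 0.0803]
ee_rot: [[-0.97, -0.245, 0.002], [-0.245, 0.97, -0.0], [-0.001, -0.0, -1.0]]
wrist_force: [-0.4, 0.2, -2.2]
gripper_width: 0.552
time_s: 8.45
tcp_pos: [0.6181, -0.0878, 0.0732]
ee_rot: [[-0.97, -0.244, -0.001], [-0.244, 0.97, -0.0], [0.001, 0.0, -1.0]]
wrist_force: [0.4, 1.0, -2.3]
gripper_width: 0.552
time_s: 8.82
tcp_pos: [0.6183, -0.0878, 0.0694]
ee_rot: [[-0.97, -0.244, -0.0], [-0.244, 0.97, -0.0], [0.0, 0.0, -1.0]]
wrist_force: [-0.8, 0.1, -1.0]
gripper_width: 0.549
```

View pics/s5z.png

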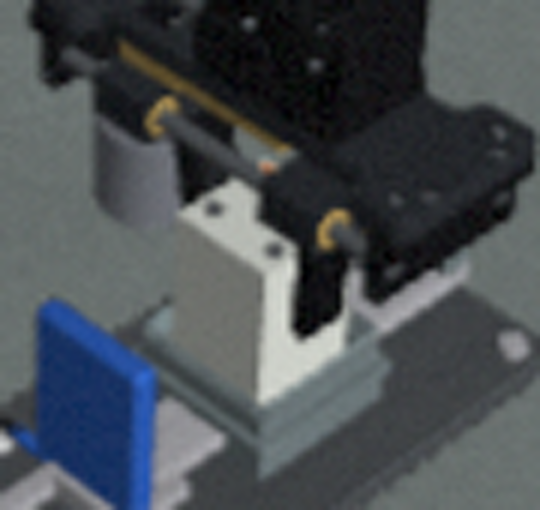

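It's entering the nest freely, so I continue in 1–2 mm steps.

```bash
python3 -m crank '[{"delta_rot":[0,0,0],"linear":[0,0,0.002],"gripper":30},{"delta_rot":[0,0,0],"linear":[0,0,0],"gripper":30},{"delta_rot":[0,0,0],"linear":[0,0,0],"gripper":30}]';python3 -m crank '[{"delta_rot":[0,0,0],"linear":[0,0,0.001],"gripper":30},{"delta_rot":[0,0,0],"linear":[0,0,0],"gripper":30},{"delta_rot":[0,0,0],"linear":[0,0,0],"gripper":30}]';python3 -m crank '[{"delta_rot":[0,0,0],"linear":[0,0,0.001],"gripper":30},{"delta_rot":[0,0,0],"linear":[0,0,0],"gripper":30},{"delta_rot":[0,0,0],"linear":[0,0,0],"gripper":30}]'
```

```text
time_s: 9.25
tcp_pos: [0.6184, -0.0878, 0.0676]
ee_rot: [[-0.97, -0.244, -0.0], [-0.244, 0.97, -0.0], [0.0, -0.0, -1.0]]
wrist_force: [-0.0, -0.5, -2.5]
gripper_width: 0.547
time_s: 9.62
tcp_pos: [0.6184, -0.0878, 0.0666]
ee_rot: [[-0.97, -0.244, 0.0], [-0.244, 0.97, -0.0], [-0.0, -0.0, -1.0]]
wrist_force: [0.2, 0.2, -1.8]
gripper_width: 0.548
time_s: 10.0
tcp_pos: [0.6185, -0.0878, 0.0657]
ee_rot: [[-0.97, -0.244, 0.0], [-0.244, 0.97, 0.0], [-0.0, -0.0, -1.0]]
wrist_force: [0.1, -0.0, -0.6]
gripper_width: 0.548
```

```bash
python3 -m crank '[{"delta_rot":[0,0,0],"linear":[0,0,0.001],"gripper":30},{"delta_rot":[0,0,0],"linear":[0,0,0],"gripper":30},{"delta_rot":[0,0,0],"linear":[0,0,0],"gripper":30}]';python3 -m crank '[{"delta_rot":[0,0,0],"linear":[0,0,0.001],"gripper":30},{"delta_rot":[0,0,0],"linear":[0,0,0],"gripper":30},{"delta_rot":[0,0,0],"linear":[0,0,0],"gripper":30}]'
```

```text
time_s: 10.38
tcp_pos: [0.6185, -0.0878, 0.0656]
ee_rot: [[-0.97, -0.245, 0.001], [-0.245, 0.97, -0.0], [-0.001, -0.0, -1.0]]
wrist_force: [-2.8, 1.1, 5.8]
gripper_width: 0.55
time_s: 10.75
tcp_pos: [0.6185, -0.0877, 0.0656]
ee_rot: [[-0.97, -0.245, 0.001], [-0.245, 0.97, -0.0], [-0.001, -0.001, -1.0]]
wrist_force: [-3.5, 2.6, 9.8]
gripper_width: 0.549
```

There's floor contact at 0.0656, the same height as when I first gripped the block. I release and lift.

```bash
python3 -m crank '[{"delta_rot":[0,0,0],"linear":[0,0,-0.001],"gripper":80},{"delta_rot":[0,0,0],"linear":[0,0,0],"gripper":80},{"delta_rot":[0,0,0],"linear":[0,0,0],"gripper":80},{"delta_rot":[0,0,0],"linear":[0,0,0],"gripper":80},{"delta_rot":[0,0,0],"linear":[0,0,0],"gripper":80},{"delta_rot":[0,0,0],"linear":[0,0,-0.01],"gripper":80},{"delta_rot":[0,0,0],"linear":[0,0,-0.03],"gripper":80},{"delta_rot":[0,0,0],"linear":[0,0,-0.04],"gripper":80},{"delta_rot":[0,0,0],"linear":[0,0,-0.04],"gripper":80},{"delta_rot":[0,0,0],"linear":[0,0,0],"gripper":80}]';python3 -m crank '[{"delta_rot":[0,0,0],"linear":[0.06,0,0],"gripper":60},{"delta_rot":[0,0,0],"linear":[0.03,0,0],"gripper":60},{"delta_rot":[0,0,0],"linear":[0,0,0],"gripper":60}]'
python3 -c "
from h import *
c=capture('side');cv2.imwrite('pics/s6z.png',cv2.resize(c['img'][200:350,265:425],None,fx=4.5,fy=4,interpolation=2))
c=capture('top');cv2.imwrite('pics/t6z.png',cv2.resize(c['img'][190:310,310:430],None,fx=5,fy=5,interpolation=2))"
```

```text
time_s: 12.0
tcp_pos: [0.6208, -0.0879, 0.1898]
ee_rot: [[-0.969, -0.245, 0.01], [-0.245, 0.97, -0.0], [-0.009, -0.002, -1.0]]
wrist_force: [0.6, -0.0, 0.4]
gripper_width: 0.799
time_s: 12.38
tcp_pos: [0.529, -0.1102, 0.1848]
ee_rot: [[-0.97, -0.243, -0.001], [-0.243, 0.97, 0.0], [0.001, 0.0, -1.0]]
wrist_force: [1.0, 0.0, 0.8]
gripper_width: 0.616
```

View pics/s6z.png

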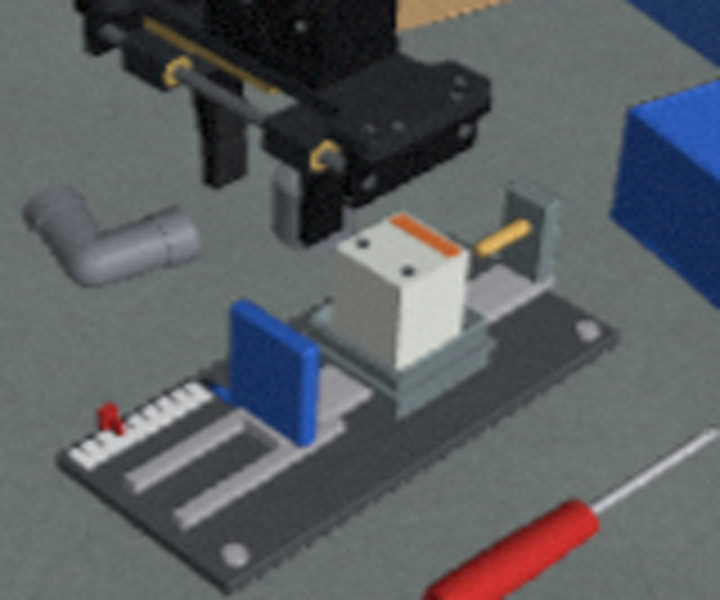

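View pics/t6z.png

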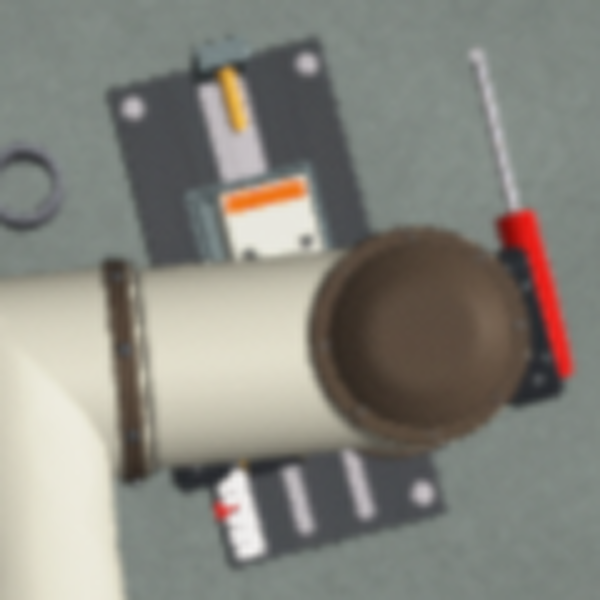

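The block is seated with its stripe towards the pin (side view, about (425,235)). Now I turn the jaws along the fixture's x for the handle.

```bash
python3 -m crank '[{"delta_rot":[0,0,-0.157],"linear":[0,0,0],"gripper":50},{"delta_rot":[0,0,-0.157],"linear":[0,0,0],"gripper":50},{"delta_rot":[0,0,-0.157],"linear":[0,0,0],"gripper":50},{"delta_rot":[0,0,-0.157],"linear":[0,0,0],"gripper":50},{"delta_rot":[0,0,-0.157],"linear":[0,0,0],"gripper":50},{"delta_rot":[0,0,-0.157],"linear":[0,0,0],"gripper":50},{"delta_rot":[0,0,-0.157],"linear":[0,0,0],"gripper":50},{"delta_rot":[0,0,-0.157],"linear":[0,0,0],"gripper":50},{"delta_rot":[0,0,-0.157],"linear":[0,0,0],"gripper":50},{"delta_rot":[0,0,-0.157],"linear":[0,0,0],"gripper":50}]';python3 -m crank '[{"delta_rot":[0,0,0],"linear":[0,-0.0025,0.03],"gripper":50},{"delta_rot":[0,0,0],"linear":[0,0,0.02],"gripper":50},{"delta_rot":[0,0,0],"linear":[0,0,0],"gripper":50},{"delta_rot":[0,0,0],"linear":[0,0,0],"gripper":50}]'
python3 -c "
from h import *
c=capture('side');cv2.imwrite('pics/s7z.png',cv2.resize(c['img'][200:350,265:425],None,fx=4.5,fy=4,interpolation=2))"
```

```text
time_s: 13.72
tcp_pos: [0.5322, -0.1095, 0.1841]
ee_rot: [[0.249, -0.969, -0.0], [-0.969, -0.249, -0.0], [0.0, 0.0, -1.0]]
wrist_force: [-0.2, 0.3, -0.2]
gripper_width: 0.504
time_s: 14.22
tcp_pos: [0.5347, -0.1091, 0.1351]
ee_rot: [[0.244, -0.97, 0.001], [-0.97, -0.244, -0.0], [0.001, -0.001, -1.0]]
wrist_force: [-0.6, -0.3, -0.1]
gripper_width: 0.502
```

View pics/s7z.png

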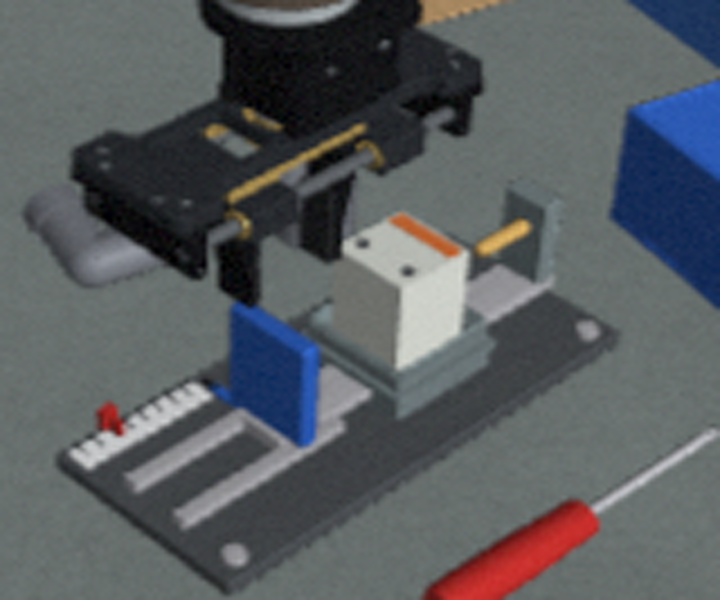

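```bash
python3 -m crank '[{"delta_rot":[0,0,0],"linear":[0.001,0.002,0.015],"gripper":50},{"delta_rot":[0,0,0],"linear":[0,0,0.015],"gripper":50},{"delta_rot":[0,0,0],"linear":[0,0,0],"gripper":50},{"delta_rot":[0,0,0],"linear":[0,0,0.01],"gripper":50},{"delta_rot":[0,0,0],"linear":[0,0,0],"gripper":50}]'
python3 -m crank '[{"delta_rot":[0,0,0],"linear":[0,0,0.015],"gripper":50},{"delta_rot":[0,0,0],"linear":[0,0,0.014],"gripper":50},{"delta_rot":[0,0,0],"linear":[0,0,0],"gripper":50},{"delta_rot":[0,0,0],"linear":[0,0,0],"gripper":50}]'
python3 -c "
from h import *
c=capture('side');cv2.imwrite('pics/s8z.png',cv2.resize(c['img'][200:350,265:425],None,fx=4.5,fy=4,interpolation=2))"
```

```text
time_s: 14.9
tcp_pos: [0.5313, -0.1106, 0.0937]
ee_rot: [[0.243, -0.97, -0.002], [-0.97, -0.243, 0.0], [-0.0, 0.002, -1.0]]
wrist_force: [0.5, 0.1, -0.6]
gripper_width: 0.501
time_s: 15.4
tcp_pos: [0.532, -0.1107, 0.0655]
ee_rot: [[0.244, -0.97, -0.0], [-0.97, -0.244, -0.0], [0.0, 0.0, -1.0]]
wrist_force: [0.2, -0.4, -0.8]
gripper_width: 0.5
```

View pics/s8z.png

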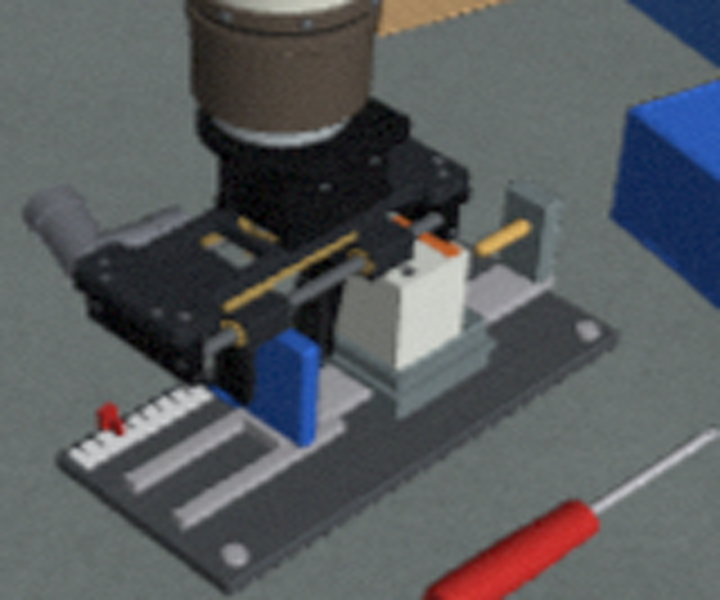

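The fingers straddle the blue plate; close.

```bash
python3 -m crank '[{"delta_rot":[0,0,0],"linear":[0,0,0],"gripper":0},{"delta_rot":[0,0,0],"linear":[0,0,0],"gripper":0},{"delta_rot":[0,0,0],"linear":[0,0,0],"gripper":0},{"delta_rot":[0,0,0],"linear":[0,0,0],"gripper":0},{"delta_rot":[0,0,0],"linear":[0,0,0],"gripper":0},{"delta_rot":[0,0,0],"linear":[0,0,0],"gripper":0},{"delta_rot":[0,0,0],"linear":[0,0,0],"gripper":0}]'
python3 - <<'E'
from h import *
s=capture("side");im=s["img"]
cv2.imwrite("pics/s9z.png",cv2.resize(im[280:350,265:345],None,fx=9,fy=8,interpolation=2))
t=capture("top");cv2.imwrite("pics/t9z.png",cv2.resize(t["img"][240:310,330:400],None,fx=8,fy=8,interpolation=2))
E
```

```text
time_s: 16.32
tcp_pos: [0.5325, -0.1105, 0.0657]
ee_rot: [[0.244, -0.97, 0.001], [-0.97, -0.244, 0.0], [0.0, -0.001, -1.0]]
wrist_force: [2.8, 0.7, -1.0]
gripper_width: 0.135
```

View pics/s9z.png

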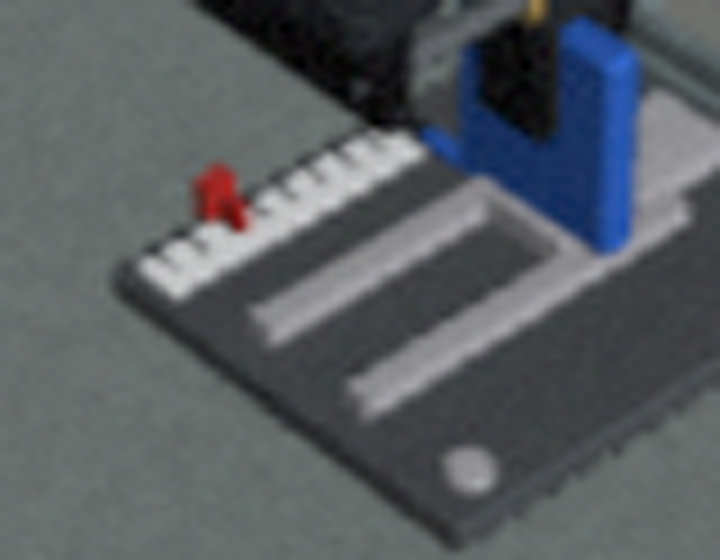

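View pics/t9z.png

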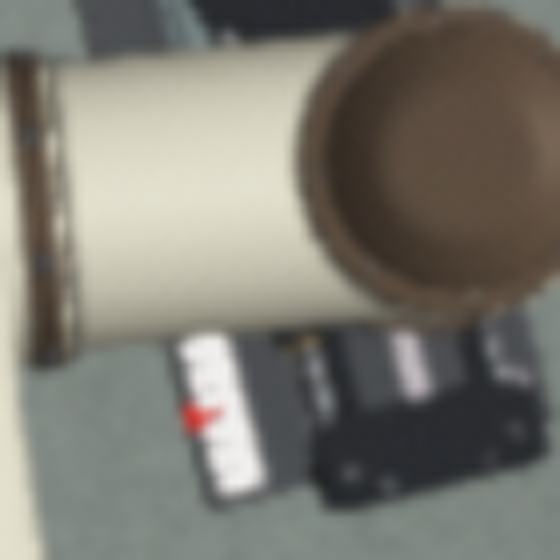

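```bash
python3 - <<'E'
from h import *
a=np.radians(14.5);R=np.array([[np.cos(a),-np.sin(a)],[np.sin(a),np.cos(a)]]);t=np.array([.619,-.0878])
for n,(x0,y0,x1,y1) in(("top",(345,280,365,302)),("side",(280,295,296,312))):
    im=np.mean([capture(n)["img"].astype(float) for _ in range(6)],0); c=capture(n)
    q=im[y0:y1,x0:x1]; w=np.clip(q[...,2]-np.maximum(q[...,0],q[...,1])-25,0,None)
    v,u=np.mgrid[y0:y1,x0:x1]; cu,cv=(u*w).sum()/w.sum(),(v*w).sum()/w.sum()
    print(n,cu,cv,w.max()); print((w).astype(int))
    for z in(.014,.018,.022): print(z,(R.T@(ray(c,cu,cv,z)[:2]-t)*1e3).round(1))
E
```

```text
top 354.1347916666666 291.6270833333333 114.5
[[  0   0   0   0   0   0   0   0   0   0   0   0   0   0   0   0   0   0
    0   0]
 [  0   0   0   0   0   0   0   0   0   0   0   0   0   0   0   0   0   0
    0   0]
 [  0   0   0   0   0   0   0   0   0   0   0   0   0   0   0   0   0   0
    0   0]
 [  0   0   0   0   0   0   0   0   0   0   0   0   0   0   0   0   0   0
    0   0]
 [  0   0   0   0   0   0   0   0   0   0   0   0   0   0   0   0   0   0
    0   0]
 [  0   0   0   0   0   0   0   0   0   0   0   0   0   0   0   0   0   0
    0   0]
 [  0   0   0   0   0   0   0   0   0   0   0   0   0   0   0   0   0   0
    0   0]
 [  0   0   0   0   0   0   0   0   0   0   0   0   0   0   0   0   0   0
    0   0]
 [  0   0   0   0   0   0   0   0   0   0   0   0   0   0   0   0   0   0
    0   0]
 [  0   0   0   0   0   0   0   0   0   0   0   0   0   0   0   0   0   0
    0   0]
 [  0   0   0   0   0   0   0   0  35  23   0   0   0   0   0   0   0   0
    0   0]
 [  0   0   0   0   0   0   0   9  85  92  62  43  19   0   0   0   0   0
    0   0]
 [  0   0   0   0   0   0   0   0 
[... 1450 characters left out ...]
6  96  95   3   0   0   0   0]
 [  0   0   0   0   0   0   4  59  93 100 103   6   0   0   0   0]
 [  0   0   0   0   0   0   0  37  93  87  91  34   0   0   0   0]
 [  0   0   0   0   0   0   0  30  95  74  66  78  23   0   0   0]
 [  0   0   0   0   0   0   0  30  94  70  49  83  21   0   0   0]
 [  0   0   0   0   0   0   0   0  35  20  30  74  37   0   0   0]
 [  0   0   0   0   0   0   0   0   0   0   0  56  23   0   0   0]
 [  0   0   0   0   0   0   0   0   0   0   0   0   0   0   0   0]
 [  0   0   0   0   0   0   0   0   0   0   0   0   0   0   0   0]
 [  0   0   0   0   0   0   0   0   0   0   0   0   0   0   0   0]]
0.014 [-139.1   67.2]
0.018 [-141.6   64.1]
0.022 [-144.1   61.1]
```

The mark sits at about −144 mm in the fixture frame, so the pull is about 54 mm. I pull 50 mm first, then look.

```bash
python3 -m crank '[{"delta_rot":[0,0,0],"linear":[0,0.005,0],"gripper":0},{"delta_rot":[0,0,0],"linear":[0,0.009,0],"gripper":0},{"delta_rot":[0,0,0],"linear":[0,0.009,0],"gripper":0},{"delta_rot":[0,0,0],"linear":[0,0.009,0],"gripper":0},{"delta_rot":[0,0,0],"linear":[0,0.009,0],"gripper":0},{"delta_rot":[0,0,0],"linear":[0,0.009,0],"gripper":0},{"delta_rot":[0,0,0],"linear":[0,0,0],"gripper":0},{"delta_rot":[0,0,0],"linear":[0,0,0],"gripper":0},{"delta_rot":[0,0,0],"linear":[0,0,0],"gripper":0}]'
python3 - <<'E'
from h import *
s=capture("side");im=s["img"]
cv2.imwrite("pics/s10z.png",cv2.resize(im[285:325,275:325],None,fx=14,fy=14,interpolation=2))
cv2.imwrite("pics/s10b.png",cv2.resize(im[200:350,265:425],None,fx=4.5,fy=4,interpolation=2))
t=capture("top");cv2.imwrite("pics/t10z.png",cv2.resize(t["img"][240:310,330:400],None,fx=8,fy=8,interpolation=2))
E
```

```text
time_s: 18.25
tcp_pos: [0.4856, -0.1224, 0.0657]
ee_rot: [[0.244, -0.97, 0.005], [-0.97, -0.244, 0.0], [0.001, -0.005, -1.0]]
wrist_force: [8.8, 2.1, -5.6]
gripper_width: 0.135
```

View pics/s10z.png

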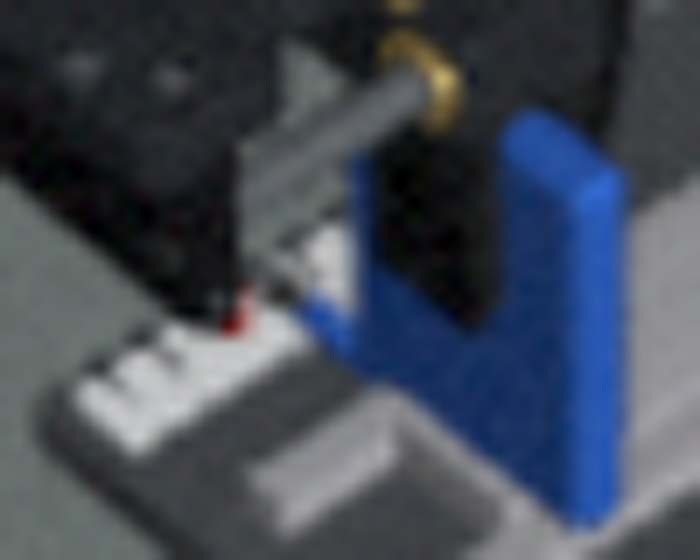

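View pics/s10b.png

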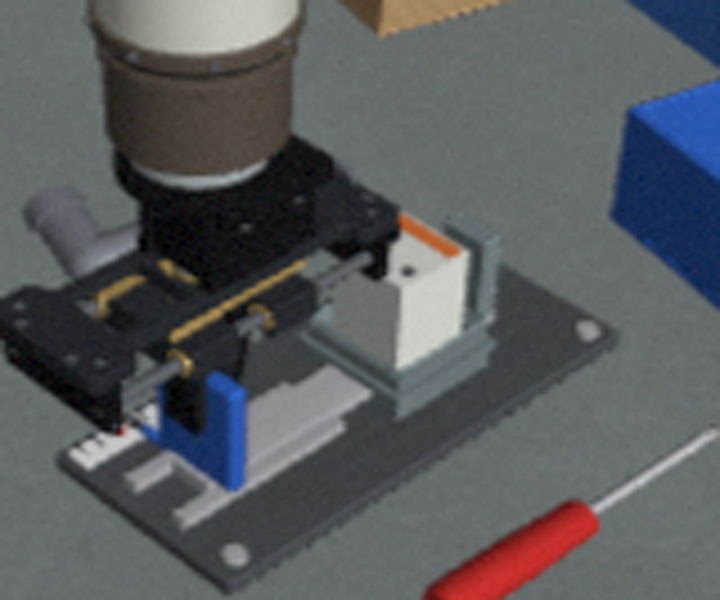

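View pics/t10z.png

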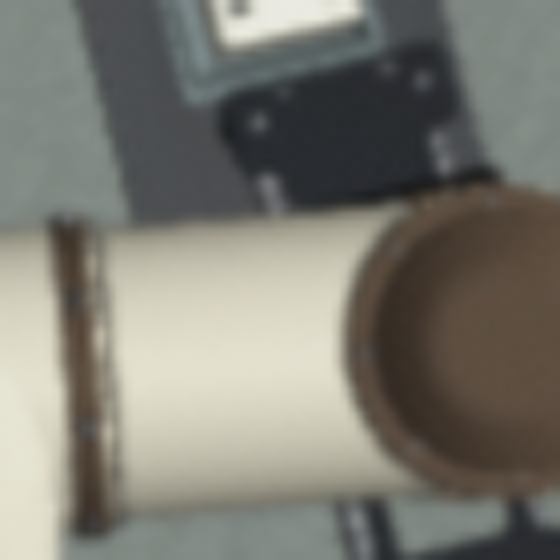

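```bash
python3 - <<'E'
from h import *
a=np.radians(14.5);R=np.array([[np.cos(a),-np.sin(a)],[np.sin(a),np.cos(a)]]);t=np.array([.619,-.0878])
c=capture("top");s=capture("side")
for n,c,(x0,y0,x1,y1) in(("top",c,(350,266,364,276)),("side",s,(306,293,320,306))):
    im=cv2.imread(f"pics/{n}0.png").astype(float); q=im[y0:y1,x0:x1]
    print((q[...,0]-q[...,2]).astype(int)); print(q.max(2).astype(int))
P=lambda c,p:proj(c,[*(R@np.array(p[:2])+t),p[2]]).round(2)
for p in([-.09,.05,.02],[-.09,.04,.02],[-.09,.032,.02],[-.144,.05,.02],[-.144,.06,.02]): print(p,P(c:=capture("top"),p),P(s,p))
p0=np.array([.5325,-.1105]);s=r.sense();print((R.T@(p0-t)),R.T@(s["tcp_pos"][:2]-t))
E
```

```text
[[  4   4   6   5   5   5   5   5   5   5   4   2   4  10]
 [  5   4   5   6   5   5   5   4   5   5   7  12  27  62]
 [  4   4   5   4   5   5   5   6  11  20  22  32  59 113]
 [  4   4   4   5   9  20  31  45  59  78  80  66  75 119]
 [  5   4   4   5  18  59  96 129 142 145 133  96  72  91]
 [  3   4   3   3  20  75 127 151 148 131 104  69  46  45]
 [  1  -1  -2  -1   8  41  81  96  75  54  38  22  15  12]
 [ -4  -4  -3  -2  -2   5  18  28  20  10   8   6   5   2]
 [ -2  -3  -3  -3  -3  -2   0   5   5   5   5   5   4   2]
 [ -1  -3  -4  -2  -3  -3  -3   1   4   5   6   5   5   2]]
[[ 81  82  83  82  81  82  81  81  82  82  85 113 161 174]
 [ 81  81  82  82  82  83  81  81  82  82  82  93 126 157]
 [ 81  82  83  81  82  83  82  83  85  93  90  85 101 148]
 [ 81  81  81  81  85  94 104 115 126 138 130  98  93 138]
 [ 82  81  81  80  90 122 152 177 187 187 171 120  92 118]
 [ 85  91  88  83  98 137 175 193 191 178 153 111  92 116]
 [128 150 151 148 157 165 163 156 139 123 107  91  93 128]
 [191 222 228 228 226 205 152 112  94  86  84  83  89 124]
 [183 225 235 237 238 228 165 104  84
[... 1240 characters left out ...]
8 136 110  94  94  94]
 [195 192 193 167 135 106  81  70  82 103  98  98  96  95]
 [192 200 173 118  78  68  70  70  71  73  83 102 103  95]
 [167 136 106  79  72  69  69  67  68  68  80 113 130 115]
 [118  76  70  68  68  68  72  71  68  89 124 135 140 140]
 [ 76  69  68  68  67  67  72  76 103 128 141 141 135 131]
 [ 68  68  69  67  65  65  89 119 136 143 144 147 143 111]]
[-0.09, 0.05, 0.02] [354.03 272.19] [309.89 295.91]
[-0.09, 0.04, 0.02] [357.37 271.32] [312.8  298.13]
[-0.09, 0.032, 0.02] [360.03 270.61] [315.15 299.92]
[-0.144, 0.05, 0.02] [358.89 290.32] [292.45 307.33]
[-0.144, 0.06, 0.02] [355.54 291.2 ] [289.57 305.03]
[-0.0894284  -0.00031908] [-1.37790422e-01 -7.23032101e-05]
```

In both home pictures, the pointer arm and the red blade are about 56 mm apart. I've pulled 48.4 mm so far. I pull 6 mm more, then compare the pointer with the mark in the picture.

```bash
python3 -m crank '[{"delta_rot":[0,0,0],"linear":[0,0.003,0],"gripper":0},{"delta_rot":[0,0,0],"linear":[0,0.003,0],"gripper":0},{"delta_rot":[0,0,0],"linear":[0,0,0],"gripper":0},{"delta_rot":[0,0,0],"linear":[0,0,0],"gripper":0}]'
python3 - <<'E'
from h import *
ims=[capture("side")["img"].astype(float) for _ in range(4)]
im=np.mean(ims,0).astype(np.uint8);cv2.imwrite("pics/s11full.png",im)
cv2.imwrite("pics/s11z.png",cv2.resize(im[290:320,275:315],None,fx=18,fy=18,interpolation=2))
q=im[296:316,284:306].astype(int)
print("blue");print(q[...,0]-q[...,2]);print("red");print(q[...,2]-q[...,:2].max(2))
E
```

```text
time_s: 19.2
tcp_pos: [0.4801, -0.1238, 0.0657]
ee_rot: [[0.244, -0.97, 0.006], [-0.97, -0.244, 0.0], [0.001, -0.005, -1.0]]
wrist_force: [9.2, 3.1, -6.6]
gripper_width: 0.138
blue
[[   8    9    7    7    7    7    5    6    5    6    7    8    9    9
     9    6    4   -1   -1   -1    2    5]
 [   7    7    7    7    4    4    4    6    7    7    8    8    8   12
    34   26    1   -1   -1   -1    2    6]
 [   8    7    7    2    5    2    6    9    9    8    8    7    5   12
    48   41    3    3    0    3   -2    3]
 [   8    8    4    4    2    5    8    8    8    8    6    7    6   12
    46   44    9    3    1    2    1    4]
 [   3    2    2    4    3    5    7    9    8    7    7    6    6   12
    50   45   10    5    1    3    2    2]
 [   2    2    2    0    3    5    7    5    6    6    7    5    6   12
    49   46   11    2    2    0   -1    2]
 [   3    2    0    3    2  -13  -81  -26    6    5    4    4    5   11
    38   45    8    4    2    6    3    2]
 [   2    2    2    4    0  -24 -113  -33    5    5    5    4    4   10
    34   43    9    2    5    2    1    1]
[... 2986 characters left out ...]
-69  -47]
 [  -4   -2   -2   -3   -2   -3   -3   -3   -3   -4   -9  -34  -90 -114
   -88  -72  -71  -70  -70  -75  -72  -67]
 [  -3   -3   -3   -1   -2   -2   -3   -3   -3   -4   -4  -10  -38  -81
   -90  -77  -71  -72  -72  -70  -74  -73]
 [  -2   -2   -4   -2   -3   -4   -3   -3   -3   -5   -7   -6  -10  -32
   -61  -75  -72  -71  -72  -73  -72  -73]
 [  -3   -4   -3   -3   -4   -3   -4   -5   -6   -7   -7   -5   -6   -8
   -17  -47  -45  -63  -73  -72  -71  -73]
 [  -4   -5   -3   -3   -4   -4   -5   -7   -5   -6   -7   -6   -6   -6
    -6  -11   -8  -17  -48  -74  -72  -74]
 [  -4   -3   -2   -5   -5   -5   -5   -6   -5   -6   -5   -6   -7   -6
    -6   -5   -4   -4  -10  -36  -68  -74]]
```

View pics/s11z.png

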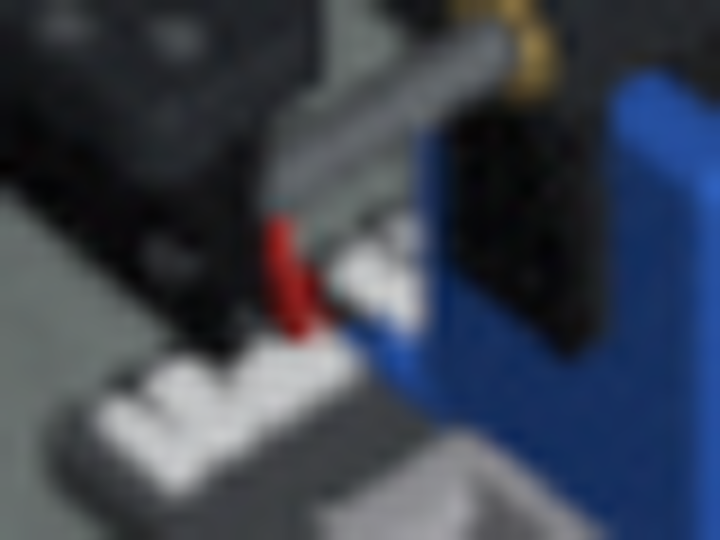

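The side view puts the pointer arm at col 296, row 309.1. That's about 2 mm short of the blade's line, which agrees with the 56 mm from the home pictures. I pull 2 mm more.

```bash
python3 -m crank '[{"delta_rot":[0,0,0],"linear":[0,0.002,0],"gripper":0},{"delta_rot":[0,0,0],"linear":[0,0,0],"gripper":0},{"delta_rot":[0,0,0],"linear":[0,0,0],"gripper":0},{"delta_rot":[0,0,0],"linear":[0,0,0],"gripper":0}]'
python3 - <<'E'
from h import *
im=np.mean([capture("side")["img"].astype(float) for _ in range(4)],0).astype(np.uint8)
cv2.imwrite("pics/s12z.png",cv2.resize(im[290:320,275:315],None,fx=18,fy=18,interpolation=2))
cv2.imwrite("pics/s12b.png",cv2.resize(im[200:350,265:425],None,fx=4.5,fy=4,interpolation=2))
q=im[300:316,288:302].astype(int)
b=q[...,0]-q[...,2];print(b);print(q[...,2]-q[...,:2].max(2));print(q.max(2))
s=r.sense();print(s["tcp_pos"],np.linalg.norm(s["tcp_pos"][:2]-[.5325,-.1105]))
E
```

```text
time_s: 19.9
tcp_pos: [0.4784, -0.1242, 0.0657]
ee_rot: [[0.244, -0.97, 0.006], [-0.97, -0.244, 0.001], [0.001, -0.006, -1.0]]
wrist_force: [9.4, 2.6, -6.1]
gripper_width: 0.134
[[   4    7    9    7    6    5    5    6    6   35   45   23    1    0]
 [   3    6    8    9    6    6    5    5    7   36   51   25    4    2]
 [   1  -36  -80  -25    5    6    5    5    6   34   53   31    0    2]
 [   5  -93 -127  -33    4    7    5    3    3   35   49   29    2    0]
 [   3  -88 -117  -60  -11    4    3    4    4   22   50   29    4    2]
 [   2  -67  -92 -105  -56    1    3    3    2   22   59   44   17    5]
 [   5  -49  -74  -72  -34    1    3    4    4   23   62   65   53   24]
 [   5  -17  -57  -65  -28    5   38   39   13   23   60   72   69   56]
 [   5    1  -15  -76  -41    3   90   93   61   48   60   73   71   69]
 [   3    2    1   -5   -4   19   76  115  111   87   71   70   72   74]
 [   3    4    2    3    3    7   29   87  114  100   81   72   74   72]
 [   3    2    3    4    4    4   11   37   81   92   80   71   69   72]
 [   3    3    3    3    4    5    6   10   31
[... 1718 characters left out ...]
88 118 138  94 127 183 197 188 135  93  60  24  13]
 [ 23  67  94  95  59  75 130 183 197 142  99  87  69  37]
 [ 41  65  88  85  47  21 109 166 192 143 100  91  90  71]
 [ 56 117 103 115 121  74 130 157 171 133  99  92  94  90]
 [ 84 165 177 176 180 146 133 148 157 130 101  94  93  92]
 [158 192 196 196 197 187 139 128 148 132 101  93  91  94]
 [181 193 196 196 183 150 104  89 117 120 102  93  93  94]
 [191 193 195 166 123  90  74  71  81 102 106  96  92  93]
 [193 167 143 108  77  70  69  68  69  77  91  97 101  97]
 [171 117  85  73  70  68  67  67  67  67  83 109 116 103]
 [106  78  68  68  69  68  69  68  68  89 122 137 138 120]]
[ 0.47842122 -0.12421388  0.06571481] 0.05579054907992055
```

View pics/s12z.png

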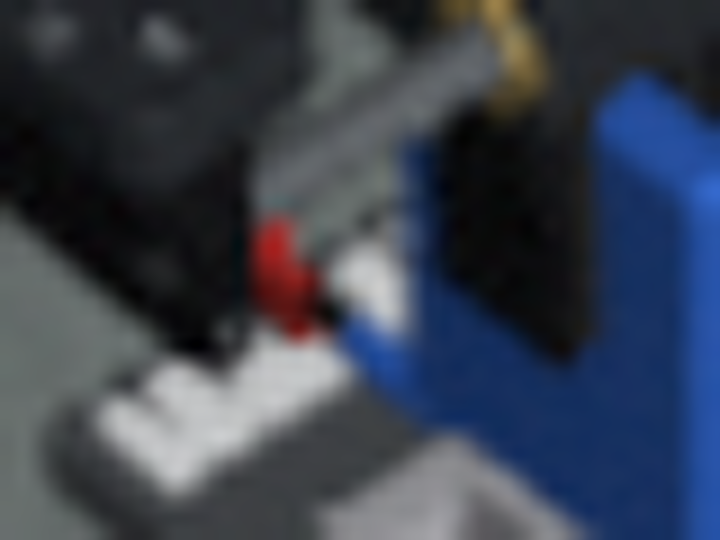

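View pics/s12b.png

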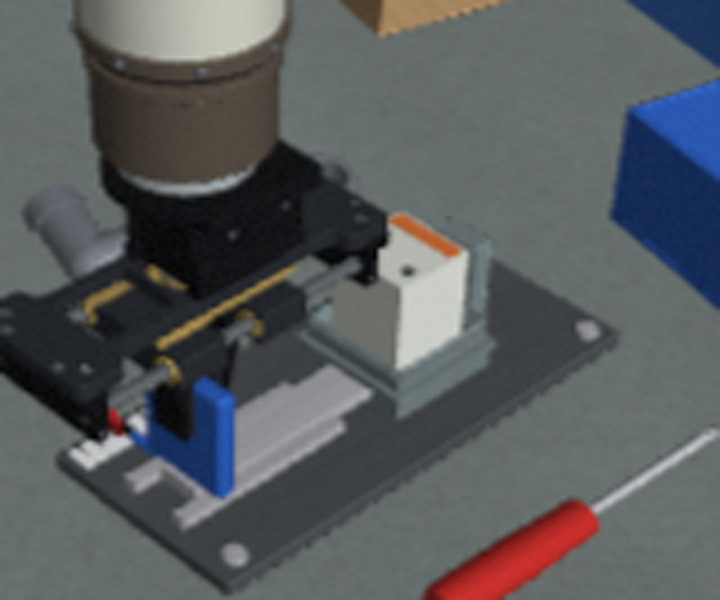

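The blade's tip at about (292,306.5), the black pointer tip at about (293,307) and the arm now lie on one fixture-y line. The block hasn't moved in the nest and the pull force is about 10 N. I do a short hold to check for creep, then hand in.

```bash
python3 -m crank '[{"delta_rot":[0,0,0],"linear":[0,0,0],"gripper":0},{"delta_rot":[0,0,0],"linear":[0,0,0],"gripper":0},{"delta_rot":[0,0,0],"linear":[0,0,0],"gripper":0},{"delta_rot":[0,0,0],"linear":[0,0,0],"gripper":0},{"delta_rot":[0,0,0],"linear":[0,0,0],"gripper":0},{"delta_rot":[0,0,0],"linear":[0,0,0],"gripper":0}]'
python3 - <<'E'
from h import *
im=np.mean([capture("side")["img"].astype(float) for _ in range(4)],0).astype(int)
q=im[304:316,296];w=np.clip(q[:,0]-q[:,2]-5,0,None);print((w*np.arange(304,316)).sum()/w.sum())
from station import workorder
print(workorder.finish_job())
E
```

```text
time_s: 20.85
tcp_pos: [0.4784, -0.1242, 0.0657]
ee_rot: [[0.244, -0.97, 0.006], [-0.97, -0.244, 0.001], [0.001, -0.006, -1.0]]
wrist_force: [9.9, 4.1, -6.8]
gripper_width: 0.136
309.7942708333333
the job is handed in; nothing more can be done
None
```

I turned the block, set it back in the nest with its bored face towards the pin, and let go of it. I then pulled the handle to the red mark and handed the job in while still holding it there, at about 21 s.

- **Block:** I lifted it, turned it −90° and lowered it in small steps. It touched the floor at the same tool height (65.6 mm) as when I first gripped it, so it is fully home. The stripe faces the pin, and the block did not move during the pull.
- **Handle:** I pulled it 55.8 mm. My estimates of the distance to the mark were about 55.7–56.5 mm, from both cameras. In the last side view the pointer tip and the red blade line up to within about 1 mm, which is as fine as I could measure.
- **Pin and hold:** The pull force was about 10 N, which is the spring alone, so nothing suggests the pin is touching the bore. The arm held its position for a further second with no creep.
- **Checks that disagreed:** My first estimate of the pull, from the mark's position in the fixture frame, was 54 mm. I went with the direct pointer-to-mark comparison instead. The top camera could not see the pointer at the end because the arm was in the way, so the final check is from the side view only.

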